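# Hold test of a camera case's friction-hinged lid

## Robot

A 6-joint arm with a two-finger parallel gripper is mounted at the origin on the work surface. World frame = base frame: x ahead of the robot, y to its left, z up, the work surface at z = 0. Lengths are in m, angles in rad, forces in N, time in s.
With the tool pointing down it reaches from about 0.375 to 0.9 m from the base axis. Payload 3.1 kg.
Tool frame: the origin (TCP) lies at the very end of the fingers, on their centre line; the grasp point (between the pads) lies 19 mm behind it (manip.grasp_offset is the distance from the TCP to the grasp point, in m); y points along the fingers, z is the direction in which the jaws open and shut, and the axes are right-handed (so a half turn about y gives the same grasp; the last joint's range is limited). The gripper opens to 85 mm and grips with 20 to 120 N. Pads are 22 mm wide; open, the fingers measure 114 mm over their backs; the gripper's body (76 mm by 85 mm) begins 54 mm behind the grasp point. The pads swing forward as they close: fully open they stand 13 mm farther back than shut.
Start: joints at [1.075, 0.527, 1.433, -0, 1.181, -0.178], TCP at [0.195, 0.594, 0.231] pointing down, gripper open.
Joint ranges: [-3.08, 3.08], [-0.75, 2.2], [0.22, 2.44], [-1.43, 4.57], [0, 2.65], [-2.85, 2.85]. Speed limits (rad/s): [2.79, 2.79, 3.14, 3.14, 3.14, 3.14].

## Interface

Orientations are given as a unit quaternion [x, y, z, w].
In Python, from station import manip gives the robot as it stands.
- The arm moves only by the tool apply_moves, never from a script. Its argument "motion" is a list of rows, each a list of 5 numbers: the finger opening in mm, from 0 to 85.4, then the shift along the tool's x, y, z in units of 30 mm (1.0 is 30 mm), then the turn about the tool's y in units of 10 degrees (1.0 is 10 degrees). In form: [[fingers, x, y, z, twist], ...]. A call has 1 to 12 rows; each row is the pose to reach, as a shift and turn from the pose commanded when the call began, along the tool's axes at that moment; what a row does not reach only later rows make up. A row lasts 1/8 s, in which the tool goes at most 62.5 mm and 10.7 degrees, less where a joint would pass 70% of its speed; a pose out of reach is approached as far as the arm can. A call with a gripper value outside its range is refused whole. The fingers move at their own pace and stop on an object; "squeeze" is the grip in N (left out, the last holds). Time passes only in rows, so rows that repeat a pose let the fingers close. It gives the time, the measured TCP pose, the force and the opening at its end, in the units of the state.
- manip.sense(): the state, without advancing time (a new reading comes with each control period).
- manip.snapshot(name): name is "scene" or "top" or "wrist"; returns the picture (480x640x3 uint8, red, green, blue); there is no depth.
- manip.get_calibration(name): a dict with "intrinsics" (3x3 intrinsics, pixels), "extrinsics" (4x4, takes a point from camera to world coordinates). Camera axes: x right, y up, looking along -z (the intrinsics and any distortion apply to the point x, -y, -z); pixel columns grow to the right and rows downward; lengths in m; the calibration is good to about 2 mm. A picture is of the moment at which its call begins: read the wrist's pose just before it. get_calibration takes no time and is no camera call; for the wrist camera it gives the pose at the moment of the call.
- manip.sign_off(): hands the job in, once; it reports no verdict.
The state is a dict: "t": time; "q": joint angles; "qd": joint speeds; "tau": joint torques, N m; "tcp_pos": TCP position; "tool_rot": TCP orientation; "force": force on the tool from outside, world axes, zero at the start; "ft_torque": the same for the moment, N m; "finger_gap": opening from 0.0 (shut) to 1.0 (fully open).
Only numpy, scipy, OpenCV 4.12 (cv2) and the standard library are available. Lean on these libraries where they do the work, as an engineer would, in place of code of your own. Each camera call takes 0.05 s, during which the arm holds its last target.

## Task

The hinge of the camera case has just been retightened, so test it: lift the lid (it has a black bar handle) to about 45 degrees, let go and keep off it for two seconds to see that it stays up by itself. Then close it again and press it fully home onto the rubber strip on the front rim, gently: load on the strip must stay under 16 N, so no slamming or leaning on it. Let go at the end and leave the film can, the lens and the light meter undisturbed.

Things in the scene. Friction and masses are not known exactly. Their poses are not given: they have to be found in the camera images.
- case: Ivory open-topped equipment case, 220 (x) x 270 (y) x 85 mm high, walls 9 mm, fixed to the bench. Origin: centre of its underside. Its -x side is the front (with the lid's handle), roughly towards the robot; the lid's hinge runs along y on top of its +x wall.
- lid (a joint): Angle of the grey lid in rad: 0 = fully home, grows as the front edge rises (0.785 = 45 degrees), about 1.7 = end. The lid (220 x 270 x 10 mm, about 0.3 to 0.55 kg) sits on a stiff friction hinge (about 0.8 N m), so it should stay at any angle where it is left, also slightly ajar; it starts a little ajar. At the handle lifting takes 5 to 12 N straight up, lowering 1 to 6 N. It counts as fully home below 0.006 rad (it first touches the rubber strip at about 0.015 rad).
- lid_handle (a point): Middle of the lid's handle: a black round bar 12 mm thick, 110 mm long along y, carried on an upright at each end, its axis 45 mm above the lid's top face and 10 mm behind the lid's front edge. In the lid's frame (origin on the hinge, parallel to the case at angle 0) it lies at x = -210, y = 0, z = +55 mm. The bar is free to turn between the fingers. Axes turn with the lid.
- lid_hinge (a point): Middle of the hinge axis, at case x = +110, y = 0, z = 85.5 mm. The axis is the case's y axis. Axes turn with the lid.
- strip: Black rubber bump strip, 6 x 240 mm, let into the top of the case's front wall (case x = -105.5 mm), standing 3.2 mm proud of the closed lid's underside. Springy, about 1.5 N per mm, then solid when flush (lid at 0). With the hinge friction, pressing the lid fully home takes about 4 to 8 N straight down on the handle; beyond that the force climbs steeply. Origin: middle of its top face.
- film_can: Loose film can, dark with a grey cap, 33 mm diameter, 54 mm high, upright beside the case. Origin: centre of its underside.
- lens: Loose black camera lens, 74 mm diameter, 70 mm high, upright beside the case. Origin: centre of its underside.
- meter: Loose light meter, ivory slab 110 x 60 x 22 mm, lying flat beside the case. Origin: centre of its underside.
Mind the look-alikes: they are no part of the job. What is shaped like the lens but turquoise is not meant. Leave any purple look-alike of the meter alone.

How it is judged:
By the outcome, as a careful person would: the job done as asked, in the order asked, and still so for the second after the job is handed in, with the robot touching nothing.
It also fails if it takes over 64 s, if anything falls off the work surface, if the arm or the gripper's body presses on something with over 40 N, if the wrist force passes 120 N, or if a joint passes its speed limit or range.

## Working session

There is one attempt and no reset: what is moved stays moved. The work goes in short steps, Python scripts to look and compute and a tool call to move; the robot and the scene stay as the last step left them, time stands still between calls to the robot, and variables do not carry over. Pictures are saved under pics/ and viewed, and the job is handed in when it is done.

Besides the shell and the picture viewer there is one more tool, called after ">>>" in YAML: its name, and indented under it one key for each argument. apply_moves: Moves the arm, as the interface text tells. Its arguments: {"type":"object","properties":{"motion":{"type":"array"},"squeeze":{"type":"number"}},"required":["motion"]}

```bash
mkdir -p pics; ls; python3 - <<'E'
from station import manip
import cv2, numpy as np
s=manip.sense(); print(s)
print(manip.grasp_offset)
for n in ["scene","top","wrist"]:
    c=manip.get_calibration(n)
    im=manip.snapshot(n); cv2.imwrite(f"pics/{n}0.png",im[:,:,::-1])
    print(n,c)
E
```

```text
pics
{'t': 0.0, 'q': array([ 1.07546557e+00,  5.28473643e-01,  1.43388307e+00,  2.10872329e-05,
        1.18136419e+00, -1.78510803e-01]), 'qd': array([-0.00067083,  0.00093505,  0.00067672, -0.00175612,  0.00128494,
       -0.00088873]), 'tau': array([ 2.77302279e-04, -4.42349088e+01, -1.78024954e+01, -2.53382614e-04,
        8.52207129e-03, -8.22062418e-06]), 'tcp_pos': array([0.19435383, 0.59328229, 0.23033512]), 'tool_rot': array([ 0.69896037, -0.11180288,  0.11129237, -0.69754464]), 'force': array([ 0.75125414,  0.45817221, -0.55231727]), 'ft_torque': array([-0.00059777, -0.03897922, -0.05740434]), 'finger_gap': 0.9969901854073926}
0.0187
scene {'intrinsics': array([[621.03805239,   0.        , 312.90950518],
       [  0.        , 621.03805239, 237.54127952],
       [  0.        ,   0.        ,   1.        ]]), 'extrinsics': array([[-0.04058517, -0.59014566,  0.80627597,  1.6209084 ],
       [ 0.99917303, -0.02197635,  0.03420958,  0.07666544],
       [-0.00246963,  0.80699761,  0.59054954,  0.85951107],
       [ 0.        ,  0.        ,  0.        ,  1.        ]])}
top {'intrin
[... 157 characters left out ...]
]]), 'extrinsics': array([[-0.02852309,  0.99387881, -0.10673021,  0.43904186],
       [-0.99925844, -0.03111338, -0.02268327, -0.00375755],
       [-0.02586516,  0.10600407,  0.99402924,  1.24736282],
       [ 0.        ,  0.        ,  0.        ,  1.        ]])}
wrist {'intrinsics': array([[399.1625231 ,   0.        , 320.72367929],
       [  0.        , 399.1625231 , 234.2155641 ],
       [  0.        ,   0.        ,   1.        ]]), 'extrinsics': array([[ 0.311562  , -0.91133722, -0.26906058,  0.12532165],
       [ 0.95022163,  0.29796837,  0.09106977,  0.61703756],
       [-0.00282373, -0.28404106,  0.95880796,  0.37265451],
       [ 0.        ,  0.        ,  0.        ,  1.        ]])}
```

View pics/scene0.png

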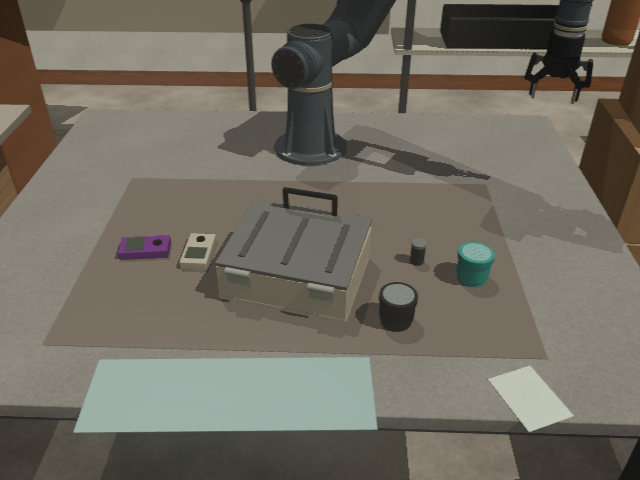

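View pics/top0.png

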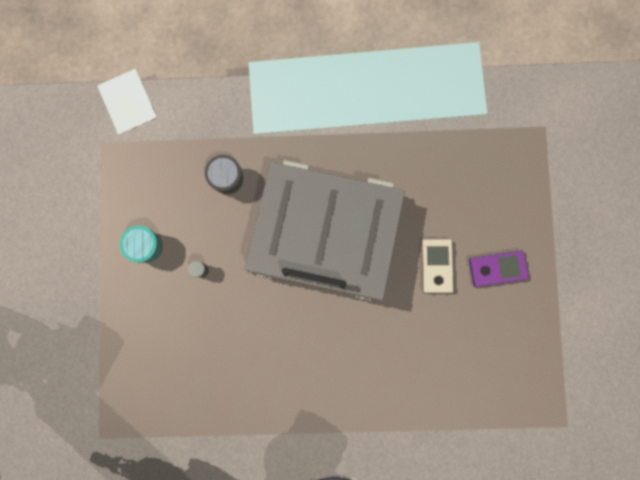

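The top view shows the case lid centred at about (325,230), with the black handle at (315,278). The film can is at (197,269), the lens at (223,173) and the meter at (438,266). The look-alikes are the turquoise one at (140,244) and the purple one at (499,268). Next I'll enlarge the handle in both views.

```bash
python3 - <<'E'
import cv2,numpy as np
a=cv2.imread('pics/top0.png');b=cv2.imread('pics/scene0.png')
A=cv2.resize(a[150:310,235:415],None,fx=4,fy=3.7,interpolation=2) if 0 else cv2.resize(a[150:310,235:415],None,fx=3.5,fy=3.5,interpolation=2)
B=cv2.resize(b[175:315,210:380],None,fx=4,fy=4,interpolation=2)
cv2.imwrite('pics/ctop.png',A);cv2.imwrite('pics/cscene.png',B)
for n,im,(x0,y0,x1,y1) in [('top',a,(270,262,360,292)),('scene',b,(275,182,345,215))]:
    g=im.max(2)[y0:y1,x0:x1]; m=(g<45).astype(np.uint8)
    k,l,st,ce=cv2.connectedComponentsWithStats(m)
    i=1+np.argmax(st[1:,4]); ys,xs=np.where(l==i)
    print(n,st[i],ce[i]+[x0,y0],cv2.minAreaRect(np.c_[xs+x0,ys+y0].astype(np.float32)))
E
```

```text
Traceback (most recent call last):
ValueError: attempt to get argmax of an empty sequence
```

View pics/ctop.png

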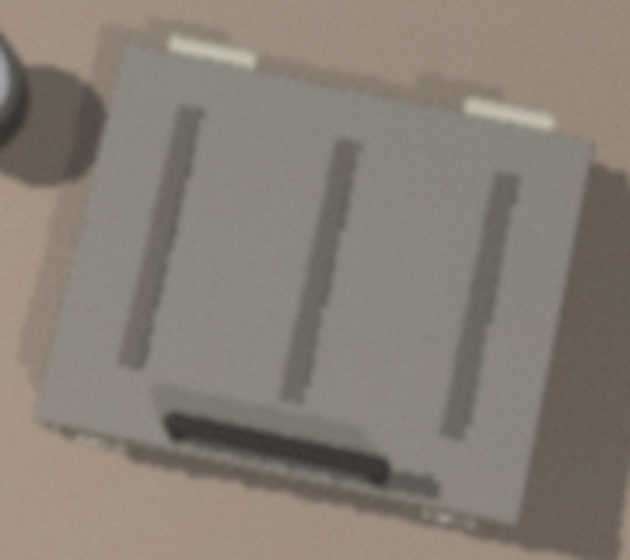

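View pics/cscene.png

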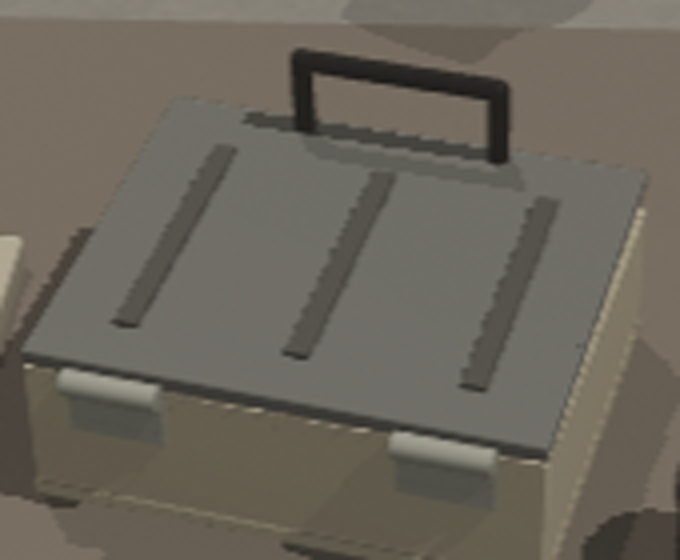

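```bash
cat > h.py <<'E'
import numpy as np
from station import manip
def ray(n,uv):
    c=manip.get_calibration(n);K=c['intrinsics'];E=c['extrinsics']
    d=np.linalg.inv(K)@[uv[0],uv[1],1]; d=E[:3,:3]@(d*[1,-1,-1]); return E[:3,3],d/np.linalg.norm(d)
def plane(n,uv,z):
    o,d=ray(n,uv); return o+d*(z-o[2])/d[2]
def tri(a,b):
    (o1,d1),(o2,d2)=ray('top',a),ray('scene',b)
    t=np.linalg.lstsq(np.c_[d1,-d2],o2-o1,rcond=None)[0]
    p,q=o1+d1*t[0],o2+d2*t[1]; return (p+q)/2,np.linalg.norm(p-q)
E
python3 - <<'E'
from h import *
np.set_printoptions(precision=4,suppress=True)
T=lambda x,y:(235+x/3.5-.36,150+y/3.5-.36)
S=lambda x,y:(210+x/4-.375,175+y/4-.375)
R,e1=tri(T(389,469),S(296,57)); L,e2=tri(T(167,425),S(505,90))
print('bar -y end',R,e1,'+y end',L,e2,np.linalg.norm(L-R)); m=(L+R)/2;print('mid',m)
d=L-R; print('yaw',np.arctan2(-d[0],d[1]))
bl=plane('top',T(127,45),.0955); br=plane('top',T(592,143),.0955)
print('back',bl,br,np.linalg.norm(bl-br),'yaw',np.arctan2(-(bl-br)[0],(bl-br)[1]))
# scene back lid top corners: 
sl=plane('scene',S(548,448),.0955); sr=plane('scene',S(22,354),.0955)
print('scene back',sl,sr,np.linalg.norm(sl-sr),np.arctan2(-(sl-sr)[0],(sl-sr)[1]))
for z in(.1,.105):
  print('front',plane('top',T(37,418),z),plane('top',T(518,523),z), plane('scene',S(645,176),z),plane('scene',S(178,98),z))
for n,u,z in[('can',(197,269),.054),('lens',(223,173),.07),('meter',(438,266),.022)]: print(n,plane('top',u,z))
from scipy.spatial.transform import Rotation as Ro
s=manip.sense();print(Ro.from_quat(s['tool_rot']).as_matrix())
E
```

```text
bar -y end [ 0.4821 -0.0352  0.1537] 0.001400898703056123 +y end [0.5087 0.0789 0.1523] 0.0010768984077220655 0.11721209646719301
mid [0.4954 0.0218 0.153 ]
yaw -0.2289035674636021
back [0.7269 0.1014 0.0955] [ 0.6622 -0.1566  0.0955] 0.2660049662565876 yaw -0.24569166782777324
scene back [0.7316 0.1021 0.0955] [ 0.6704 -0.157   0.0955] 0.2661568937850291 -0.23180638469366152
front [0.518 0.155 0.1  ] [ 0.4528 -0.1066  0.1   ] [0.5102 0.155  0.1   ] [ 0.4418 -0.1063  0.1   ]
front [0.5176 0.1543 0.105 ] [ 0.4528 -0.1061  0.105 ] [0.5175 0.1545 0.105 ] [ 0.4496 -0.105   0.105 ]
can [0.5242 0.2584 0.054 ]
lens [0.715  0.2008 0.07  ]
meter [ 0.5177 -0.229   0.022 ]
[[ 0.9502 -0.0008  0.3115]
 [-0.3115 -0.0015  0.9502]
 [-0.0003 -1.     -0.0017]]
```

Measured values:
- **Handle middle:** about (0.495, 0.022, 0.153). The triangulation misses are about 1 mm, the bar length of 117 mm is close to the nominal 110 mm, and the closed height would be 0.1405, so the lid is ajar by about 0.06 rad.
- **Yaw and hinge:** yaw is about -0.235 and the hinge middle is about (0.698, -0.028). That fits the handle plus 210 mm.

I'll move above the handle at safe height with the jaws across the bar.

>>> apply_moves:
  motion:
    - [85,1,0,-1,0.6]
    - [85,2.2,0,-2.1,1.2]
    - [85,3.6,0,-3.5,2]
    - [80,5,0,-4.9,2.8]
    - [70,6.5,0,-6.3,3.6]
    - [65,8,0,-7.8,4.4]
    - [60,9.5,0,-9.2,5.3]
    - [60,11,0,-10.7,6.1]
    - [60,12.5,0,-12.1,7]
    - [60,13.8,0,-13.4,7.8]
    - [60,14.9,0,-14.4,8.3]
    - [60,15.47,0,-14.99,8.55]

```text
t: 1.65
tcp_pos: [0.4968, 0.0196, 0.2312]
tool_rot: [0.436, -0.557, 0.557, -0.436]
force: [-0.5, 0.2, -0.1]
finger_gap: 0.704
```

>>> apply_moves:
  motion:
    - [60,0,0,0,0]
    - [60,0,0,0,0]

```text
t: 1.9
tcp_pos: [0.4947, 0.0226, 0.231]
tool_rot: [-0.437, 0.556, -0.555, 0.437]
force: [-0.0, -1.0, 0.3]
finger_gap: 0.701
```

```bash
cat > m.py <<'E'
from h import *
import cv2,sys
from scipy.spatial.transform import Rotation as Ro
np.set_printoptions(precision=4,suppress=True)
def st():
    s=manip.sense();R=Ro.from_quat(s['tool_rot']).as_matrix()
    print('t',s['t'],'tcp',s['tcp_pos'],'F',s['force'],'gap',s['finger_gap'],'q',s['q']);print('x',R[:,0],'y',R[:,1],'z',R[:,2]);return s,R
def pics(tag,names):
    for n in names:
        cv2.imwrite(f'pics/{n}_{tag}.png',manip.snapshot(n)[:,:,::-1])
E
python3 - <<'E'
from m import *
s,R=st()
d=np.array([.4954,.0218,.153])-s['tcp_pos'];print('to bar, tool axes units',R.T@d/.03)
pics('1',['wrist','scene'])
E
```

```text
t 1.9 tcp [0.4947 0.0226 0.231 ] F [-0.0473 -1.0369  0.3044] gap 0.7006261953215064 q [-0.1806  0.3548  1.7511  0.0005  1.0373  0.0569]
x [-0.2355 -0.9719 -0.0003] y [-0.0015  0.0007 -1.    ] z [ 0.9719 -0.2355 -0.0016]
to bar, tool axes units [0.0218 2.6    0.0343]
```

View pics/wrist_1.png

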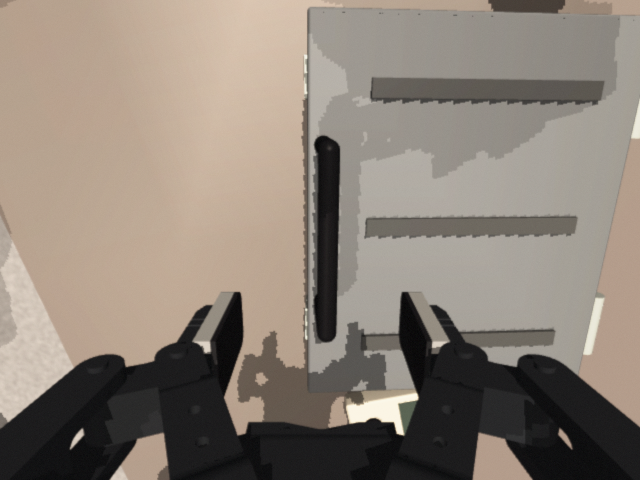

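View pics/scene_1.png

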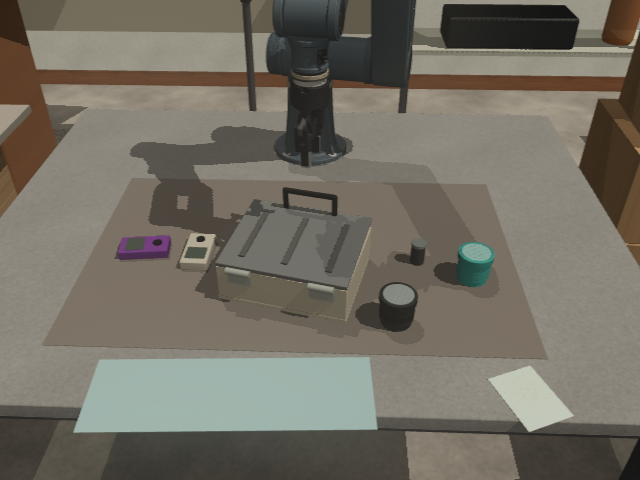

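In the wrist view the bar runs vertically from (328,145) to (326,335), so it is parallel to the pads and lies between them. I'll cross-check its position with the wrist calibration.

```bash
python3 - <<'E'
from m import *
s=manip.sense();R=Ro.from_quat(s['tool_rot']).as_matrix()
im=cv2.imread('pics/wrist_1.png');m=(im.max(2)<40).astype(np.uint8);m[345:]=0;m[:,:300]=0;m[:,360:]=0
k,l,stt,ce=cv2.connectedComponentsWithStats(m);i=1+np.argmax(stt[1:,4]);print(stt[i],ce[i])
for v in (150,240,330):
    xs=np.where(l[v]==i)[0];u=xs.mean();p=plane('wrist',(u,v),.153);print(v,xs.min(),xs.max(),p,R.T@(p-s['tcp_pos'])/.03)
E
```

```text
[ 314  136   25  206 4023] [326.8939 236.871 ]
150 316 338 [0.5101 0.0761 0.153 ] [-1.8391  2.606   0.0899]
240 318 337 [0.4987 0.0263 0.153 ] [-0.1356  2.6057  0.1087]
330 317 335 [ 0.4844 -0.0304  0.153 ] [1.8136 2.6054 0.087 ]
```

The two estimates agree within 2 mm. I'll descend and then close gently.

>>> apply_moves:
  motion:
    - [60,0,0.8,0.06,0]
    - [50,0,1.8,0.06,0]
    - [45,0,2.6,0.06,0]
    - [40,0,3.0,0.06,0]
    - [36,0,3.2,0.06,0]
    - [32,0,3.2,0.06,0]
    - [30,0,3.2,0.06,0]
    - [30,0,3.2,0.06,0]
  squeeze: 25

```text
t: 3.0
tcp_pos: [0.4978, 0.0215, 0.136]
tool_rot: [0.437, -0.555, 0.556, -0.437]
force: [0.8, 0.2, 0.1]
finger_gap: 0.353
```

```bash
python3 - <<'E'
from m import *
st();pics('2',['wrist'])
E
```

```text
t 3.0 tcp [0.4978 0.0215 0.136 ] F [0.8222 0.2312 0.09  ] gap 0.35296028612478025 q [-0.1816  0.5068  1.8393 -0.      0.794   0.0567]
x [-0.236  -0.9717 -0.0001] y [ 0.0014 -0.0003 -1.    ] z [ 0.9717 -0.236   0.0015]
```

View pics/wrist_2.png

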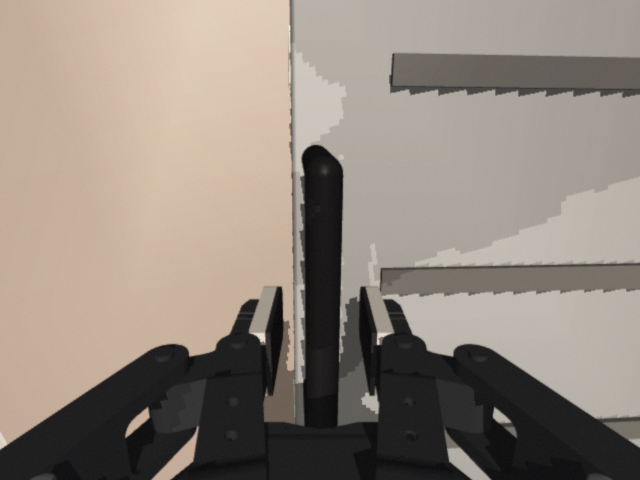

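The bar at column ~323 is centred between the pads at 280 and 362. Closing now.

>>> apply_moves:
  motion:
    - [20,0,0,0,0]
    - [14,0,0,0,0]
    - [8,0,0,0,0]
    - [4,0,0,0,0]
    - [4,0,0,0,0]
  squeeze: 25

```text
t: 3.68
tcp_pos: [0.4982, 0.0213, 0.1355]
tool_rot: [0.437, -0.555, 0.556, -0.437]
force: [2.5, 0.2, -0.8]
finger_gap: 0.132
```

```bash
python3 - <<'E'
from m import *
s,R=st()
E
```

```text
t 3.675 tcp [0.4982 0.0213 0.1355] F [ 2.4853  0.1596 -0.7926] gap 0.13220673059667695 q [-0.1817  0.5079  1.8389 -0.      0.7929  0.0569]
x [-0.2363 -0.9717 -0.0001] y [ 0.0018 -0.0004 -1.    ] z [ 0.9717 -0.2363  0.0018]
```

Gripped: the gap is about 11 mm against the 12 mm bar. Working out the arc waypoints.

```bash
cat >> m.py <<'E'
def arc(t0,ths):
    f=lambda t:np.array([-.2171*np.cos(.2562+t),.2171*np.sin(.2562+t)])
    for t in ths:
        d=(f(t)-f(t0))/.03; print(round(t,3),'y %.3f z %.3f'%(-d[1],d[0]))
E
python3 - <<'E'
from m import *
arc(.06,np.linspace(.06,.3,9)[1:]);print();arc(.3,np.linspace(.3,.785,11)[1:])
E
```

```text
0.09 y -0.205 z 0.071
0.12 y -0.408 z 0.147
0.15 y -0.609 z 0.230
0.18 y -0.807 z 0.319
0.21 y -1.003 z 0.414
0.24 y -1.195 z 0.514
0.27 y -1.384 z 0.620
0.3 y -1.570 z 0.732

0.348 y -0.293 z 0.192
0.397 y -0.577 z 0.399
0.446 y -0.851 z 0.619
0.494 y -1.113 z 0.852
0.542 y -1.364 z 1.097
0.591 y -1.603 z 1.355
0.64 y -1.829 z 1.623
0.688 y -2.041 z 1.902
0.736 y -2.240 z 2.192
0.785 y -2.425 z 2.490
```

>>> apply_moves:
  motion:
    - [4,0,-0.2,0.07,0]
    - [4,0,-0.41,0.15,0]
    - [4,0,-0.61,0.23,0]
    - [4,0,-0.81,0.32,0]
    - [4,0,-1.0,0.41,0]
    - [4,0,-1.2,0.51,0]
    - [4,0,-1.38,0.62,0]
    - [4,0,-1.57,0.73,0]
  squeeze: 35

```text
t: 4.68
tcp_pos: [0.5184, 0.0162, 0.1815]
tool_rot: [-0.437, 0.556, -0.556, 0.437]
force: [5.3, -2.4, -12.6]
finger_gap: 0.127
```

```bash
python3 - <<'E'
from m import *
s,R=st(); print(R.T@s['force'])
pics('3',['scene'])
E
```

```text
t 4.675 tcp [0.5184 0.0162 0.1815] F [  5.2738  -2.3618 -12.5971] gap 0.12678780713194462 q [-0.1842  0.4561  1.7483 -0.0003  0.9387  0.0543]
x [-0.2361 -0.9717  0.0003] y [-0.0015  0.0001 -1.    ] z [ 0.9717 -0.2361 -0.0015]
[ 1.0463 12.589   5.701 ]
```

View pics/scene_3.png

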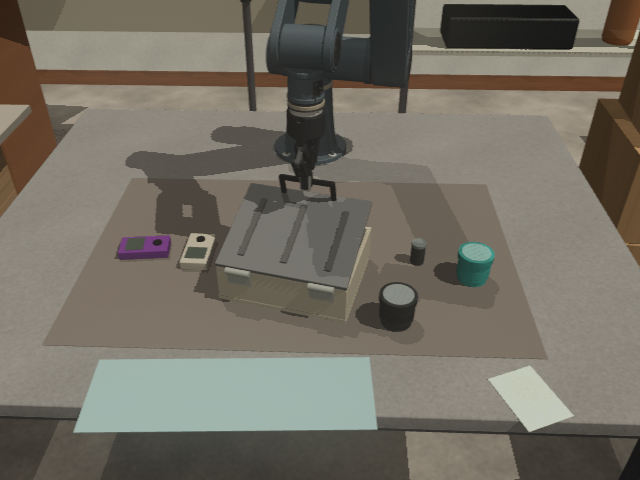

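The lid is following, with about 12.6 N of lift force and a bar gap of about 11 mm. Continuing to 45°, with slightly more motion towards the hinge.

>>> apply_moves:
  motion:
    - [4,0,-0.29,0.21,0]
    - [4,0,-0.58,0.43,0]
    - [4,0,-0.85,0.66,0]
    - [4,0,-1.11,0.9,0]
    - [4,0,-1.36,1.14,0]
    - [4,0,-1.6,1.4,0]
    - [4,0,-1.83,1.67,0]
    - [4,0,-2.04,1.94,0]
    - [4,0,-2.24,2.22,0]
    - [4,0,-2.43,2.52,0]
    - [4,0,-2.43,2.52,0]

```text
t: 6.1
tcp_pos: [0.5909, -0.0019, 0.2574]
tool_rot: [-0.438, 0.556, -0.555, 0.436]
force: [-7.0, -2.0, 2.3]
finger_gap: 0.125
```

```bash
python3 - <<'E'
from m import *
s,R=st(); print(R.T@s['force'])
pics('4',['scene','wrist'])
E
```

```text
t 6.1 tcp [ 0.5909 -0.0019  0.2574] F [-7.023  -1.9968  2.3405] gap 0.12457976789731393 q [-0.1913  0.4537  1.4889 -0.0017  1.2015  0.0472]
x [-0.2357 -0.9718  0.0017] y [-0.0028 -0.001  -1.    ] z [ 0.9718 -0.2357 -0.0025]
[ 3.5996 -2.3188 -6.3603]
```

View pics/scene_4.png

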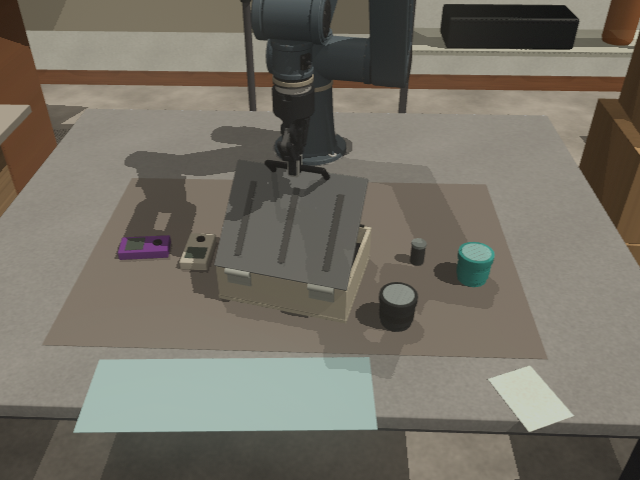

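View pics/wrist_4.png

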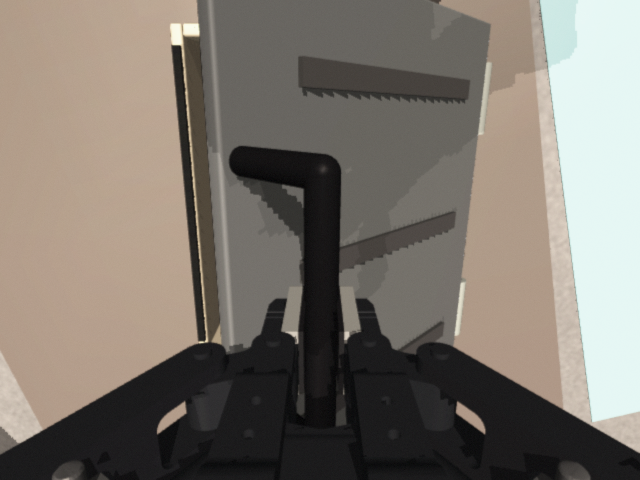

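The lid is at about 45°, since the TCP rose 122 mm and moved back 95 mm. Now I'll release, move up and keep clear.

>>> apply_moves:
  motion:
    - [14,0,0,0,0]
    - [22,0,0,0,0]
    - [32,0,0,0,0]
    - [34,0,0,0,0]
    - [34,0,0,0,0]
    - [34,0,-0.4,0,0]
    - [34,0,-1.0,0,0]
    - [34,0,-1.7,0,0]
    - [34,0,-2.3,0,0]
    - [34,0,-2.5,0,0]

```text
t: 7.45
tcp_pos: [0.5929, -0.0016, 0.3324]
tool_rot: [0.436, -0.555, 0.557, -0.438]
force: [-0.3, -0.7, -0.3]
finger_gap: 0.394
```

```bash
python3 - <<'E'
from m import *
s,R=st()
pics('5',['scene','wrist'])
E
```

```text
t 7.45 tcp [ 0.5929 -0.0016  0.3324] F [-0.2689 -0.7204 -0.318 ] gap 0.39416252993725254 q [-0.191   0.3843  1.3882  0.0001  1.3655  0.0472]
x [-0.236  -0.9718 -0.0002] y [ 0.0036 -0.0006 -1.    ] z [ 0.9717 -0.236   0.0036]
```

View pics/wrist_5.png

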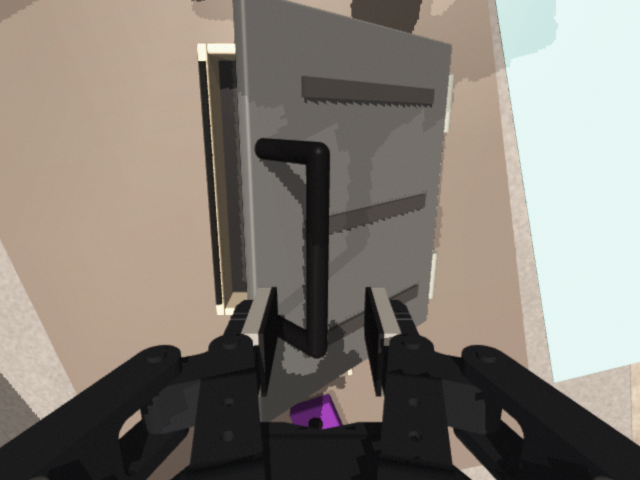

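View pics/scene_5.png

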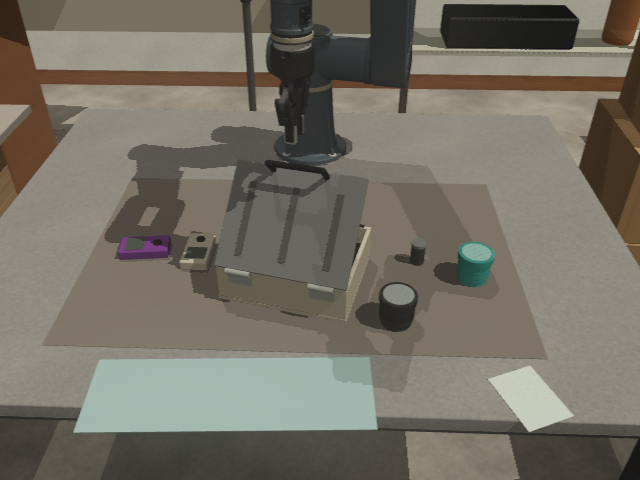

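Released with the force at zero. The lid stays up, with the bar at (296,168) in the scene view. Waiting 2.5 s clear of it.

>>> apply_moves:
  motion:
    - [34,0,0,0,0]
    - [34,0,0,0,0]
    - [34,0,0,0,0]
    - [34,0,0,0,0]
    - [34,0,0,0,0]
    - [34,0,0,0,0]
    - [34,0,0,0,0]
    - [34,0,0,0,0]
    - [34,0,0,0,0]
    - [34,0,0,0,0]
    - [34,0,0,0,0]

```text
t: 8.93
tcp_pos: [0.5921, -0.0014, 0.3303]
tool_rot: [0.437, -0.556, 0.556, -0.437]
force: [-0.1, -0.3, 0.0]
finger_gap: 0.395
```

>>> apply_moves:
  motion:
    - [34,0,0,0,0]
    - [34,0,0,0,0]
    - [34,0,0,0,0]
    - [34,0,0,0,0]
    - [34,0,0,0,0]
    - [34,0,0,0,0]
    - [34,0,0,0,0]
    - [34,0,0,0,0]
    - [34,0,0,0,0]
    - [34,0,0,0,0]

```text
t: 10.18
tcp_pos: [0.5921, -0.0015, 0.3303]
tool_rot: [0.437, -0.556, 0.556, -0.437]
force: [0.4, 0.3, -0.5]
finger_gap: 0.399
```

```bash
python3 - <<'E'
from m import *
s,R=st()
pics('6',['scene','wrist'])
for n in('scene','wrist'):
    a=cv2.imread(f'pics/{n}_5.png').astype(int);b=cv2.imread(f'pics/{n}_6.png').astype(int)
    d=abs(a-b).max(2);print(n,(d>40).sum(),d.mean())
# bar ends: wrist z-plane intersection with scene rays
o1,d1=ray('wrist',(317,245)); 
def tri2(a,b):
    (o1,d1),(o2,d2)=ray('wrist',a),ray('scene',b)
    t=np.linalg.lstsq(np.c_[d1,-d2],o2-o1,rcond=None)[0]
    p,q=o1+d1*t[0],o2+d2*t[1]; return (p+q)/2,np.linalg.norm(p-q)
# +y end: wrist (318,150), scene (327,175); -y end: wrist (317,350), scene (266,164)
A,ea=tri2((318,153),(326,174));B,eb=tri2((317,350),(267,164));print(A,ea,B,eb,np.linalg.norm(A-B),(A+B)/2)
E
```

```text
t 10.175 tcp [ 0.5921 -0.0015  0.3303] F [ 0.4392  0.3414 -0.4738] gap 0.3987448917001221 q [-0.1911  0.3863  1.3907 -0.      1.3646  0.0472]
x [-0.236  -0.9717  0.    ] y [ 0. -0. -1.] z [ 0.9717 -0.236   0.    ]
scene 188 0.81376953125
wrist 4876 3.7995377604166665
[0.6031 0.0554 0.2638] 0.006511672670856141 [ 0.5758 -0.0565  0.2678] 0.0018469096358295443 0.11525171720944466 [ 0.5894 -0.0006  0.2658]
```

```bash
python3 - <<'E'
import cv2,numpy as np
o=[cv2.resize(cv2.imread(f'pics/scene_{k}.png')[150:260,215:375],None,fx=4.8,fy=4.8,interpolation=2)[:290] for k in(4,6)]
cv2.imwrite('pics/cmp.png',np.vstack(o))
w=cv2.imread('pics/wrist_6.png');cv2.imwrite('pics/w6.png',w)
E
```

```text
(no output)
```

View pics/cmp.png

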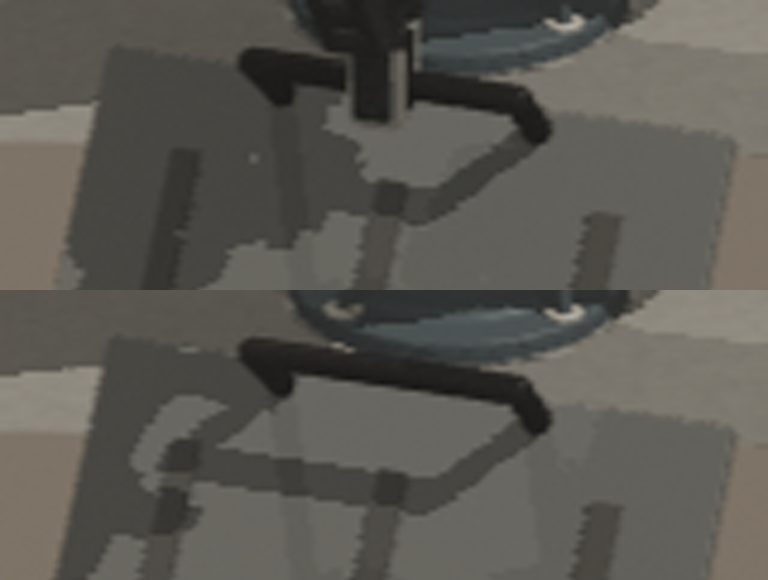

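View pics/w6.png

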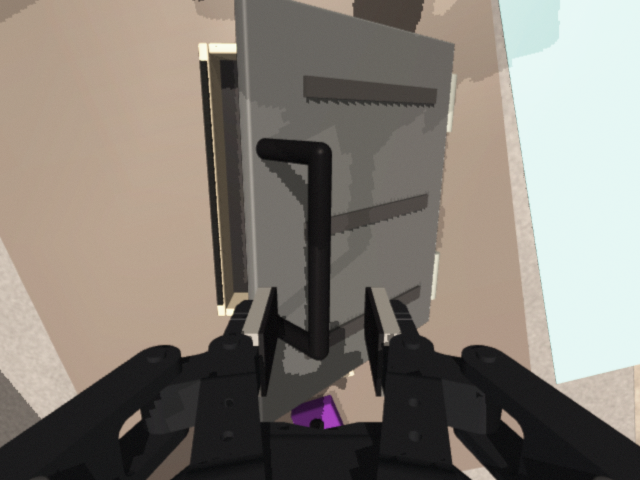

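There is no sag: the lid edge and bar sit at the same pixels before and after the hold. I'll check the angle from the lid's front corners.

```bash
python3 - <<'E'
from m import *
ax=np.array([.9719,-.2357,0]);ay=np.array([.2357,.9719,0])
bar=np.array([.4982,.0213,.0]); H=bar+.2064*ax; H[2]=.0855; print(H)
for uv,y in [((368.1,179.5),.135),((238.3,159.7),-.135)]:
    o,d=ray('scene',uv); t=(y-ay@(o-H))/(ay@d); p=o+d*t-H; a=np.arctan2(p[2],-p@ax); print(-p@ax,p[2],np.hypot(p@ax,p[2]),'theta',a-np.arctan(10/220))
for uv in [(215+385/4.8-.4,150+(363-290)/4.8-.4)]:
    o,d=ray('scene',uv); t=(0-ay@(o-H))/(ay@d); p=o+d*t-H; print(-p@ax,p[2],np.hypot(p@ax,p[2]),np.arctan2(p[2],-p@ax)-.2562)
E
```

```text
[ 0.6988 -0.0273  0.0855]
0.15222575865071145 0.15548830669711222 0.2175989317903925 theta 0.7505770181334012
0.1563852341484586 0.1561057079619559 0.22096455262772732 theta 0.7390803744900575
0.11166703148531829 0.18930663685818716 0.2197874625161786 0.7816558105810685
```

The lid is at about 43–45° (0.74–0.78 rad) and held for more than 2.5 s untouched. Now I'll regrip.

>>> apply_moves:
  motion:
    - [34,0,0.5,0,0]
    - [34,0,1.1,0,0]
    - [34,0,1.8,0,0]
    - [34,0,2.3,0,0]
    - [34,0,2.5,0,0]
    - [34,0,2.5,0,0]
    - [24,0,2.5,0,0]
    - [16,0,2.5,0,0]
    - [10,0,2.5,0,0]
    - [4,0,2.5,0,0]
    - [4,0,2.5,0,0]
    - [4,0,2.5,0,0]
  squeeze: 35

```text
t: 11.78
tcp_pos: [0.5913, -0.0012, 0.256]
tool_rot: [-0.437, 0.556, -0.556, 0.437]
force: [-4.7, 1.5, 5.9]
finger_gap: 0.123
```

```bash
python3 - <<'E'
from m import *
s,R=st(); print(R.T@s['force'])
arc(.775,np.linspace(.775,.235,13)[1:]); print(); arc(.235,[.2,.17,.14,.115,.09,.07,.05,.04,.03,.02])
E
```

```text
t 11.775 tcp [ 0.5913 -0.0012  0.256 ] F [-4.7183  1.5322  5.8818] gap 0.12258544154288219 q [-0.1909  0.4551  1.4907  0.      1.1971  0.0474]
x [-0.2361 -0.9717  0.    ] y [-0.0012  0.0003 -1.    ] z [ 0.9717 -0.2361 -0.0013]
[-0.3748 -5.8755 -4.9541]
0.73 y 0.174 z -0.276
0.685 y 0.359 z -0.543
0.64 y 0.557 z -0.802
0.595 y 0.766 z -1.051
0.55 y 0.986 z -1.291
0.505 y 1.217 z -1.521
0.46 y 1.457 z -1.741
0.415 y 1.708 z -1.949
0.37 y 1.967 z -2.145
0.325 y 2.235 z -2.330
0.28 y 2.511 z -2.503
0.235 y 2.795 z -2.663

0.2 y 0.225 z -0.116
0.17 y 0.422 z -0.208
0.14 y 0.621 z -0.295
0.115 y 0.788 z -0.363
0.09 y 0.958 z -0.426
0.07 y 1.094 z -0.474
0.05 y 1.232 z -0.519
0.04 y 1.301 z -0.540
0.03 y 1.370 z -0.561
0.02 y 1.440 z -0.581
```

>>> apply_moves:
  motion:
    - [4,0,0.17,-0.3,0]
    - [4,0,0.36,-0.57,0]
    - [4,0,0.56,-0.83,0]
    - [4,0,0.77,-1.08,0]
    - [4,0,0.99,-1.32,0]
    - [4,0,1.22,-1.55,0]
    - [4,0,1.46,-1.77,0]
    - [4,0,1.71,-1.97,0]
    - [4,0,1.97,-2.17,0]
    - [4,0,2.24,-2.35,0]
    - [4,0,2.51,-2.52,0]
    - [4,0,2.8,-2.68,0]

```text
t: 13.28
tcp_pos: [0.5141, 0.0181, 0.1717]
tool_rot: [0.436, -0.556, 0.556, -0.438]
force: [-2.9, 2.3, 5.5]
finger_gap: 0.126
```

```bash
python3 - <<'E'
from m import *
s,R=st(); print(R.T@s['force'])
E
```

```text
t 13.275 tcp [0.5141 0.0181 0.1717] F [-2.9395  2.2582  5.5422] gap 0.12562104477828004 q [-0.183   0.4652  1.7699  0.0014  0.9051  0.055 ]
x [-0.2365 -0.9716 -0.0012] y [ 0.0015  0.0009 -1.    ] z [ 0.9716 -0.2365  0.0013]
[-1.5055 -5.5448 -3.383 ]
```

>>> apply_moves:
  motion:
    - [4,0,0.18,-0.09,0]
    - [4,0,0.36,-0.18,0]
    - [4,0,0.53,-0.25,0]
    - [4,0,0.69,-0.32,0]
    - [4,0,0.84,-0.38,0]
    - [4,0,0.96,-0.43,0]
    - [4,0,1.06,-0.46,0]
    - [4,0,1.1,-0.47,0]
    - [4,0,1.1,-0.47,0]

```text
t: 14.4
tcp_pos: [0.4996, 0.0217, 0.1379]
tool_rot: [-0.437, 0.557, -0.555, 0.437]
force: [-2.3, 4.7, 2.7]
finger_gap: 0.126
```

```bash
python3 - <<'E'
from m import *
s,R=st(); print(R.T@s['force']); pics('7',['scene'])
E
```

```text
t 14.4 tcp [0.4996 0.0217 0.1379] F [-2.3001  4.674   2.7338] gap 0.1260783668324617 q [-0.1812  0.5061  1.8315  0.0017  0.8056  0.0564]
x [-0.2366 -0.9716 -0.0012] y [-0.0013  0.0015 -1.    ] z [ 0.9716 -0.2366 -0.0016]
[-4.0002 -2.7238 -3.3451]
```

View pics/scene_7.png

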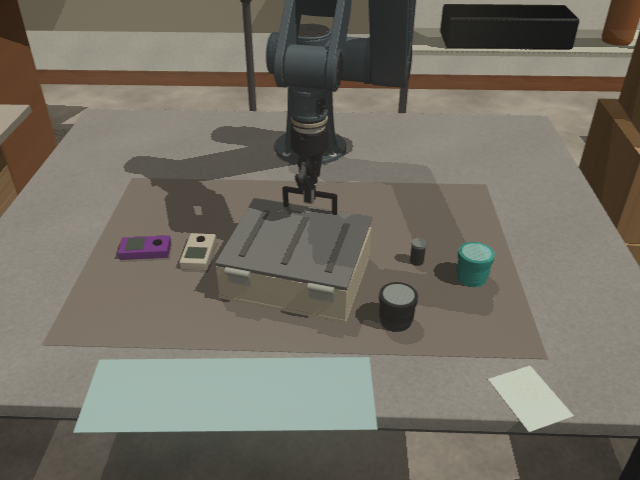

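Nearly closed, so slow steps from here.

>>> apply_moves:
  motion:
    - [4,0,0.06,-0.02,0]
    - [4,0,0.12,-0.04,0]
    - [4,0,0.18,-0.06,0]
    - [4,0,0.24,-0.07,0]
    - [4,0,0.24,-0.07,0]

```text
t: 15.08
tcp_pos: [0.4973, 0.0222, 0.1306]
tool_rot: [-0.437, 0.557, -0.555, 0.437]
force: [-2.3, 5.5, 1.6]
finger_gap: 0.123
```

>>> apply_moves:
  motion:
    - [4,0,0.02,-0.01,0]
    - [4,0,0.05,-0.01,0]
    - [4,0,0.05,-0.01,0]

```text
t: 15.45
tcp_pos: [0.4969, 0.0224, 0.1292]
tool_rot: [-0.437, 0.557, -0.555, 0.437]
force: [-3.3, 5.6, 3.3]
finger_gap: 0.124
```

>>> apply_moves:
  motion:
    - [4,0,0.02,-0.01,0]
    - [4,0,0.04,-0.01,0]
    - [4,0,0.04,-0.01,0]

```text
t: 15.82
tcp_pos: [0.4965, 0.0225, 0.128]
tool_rot: [-0.437, 0.557, -0.555, 0.437]
force: [-3.2, 4.7, 3.9]
finger_gap: 0.127
```

>>> apply_moves:
  motion:
    - [4,0,0.02,-0.01,0]
    - [4,0,0.04,-0.01,0]
    - [4,0,0.04,-0.01,0]

```text
t: 16.2
tcp_pos: [0.4962, 0.0225, 0.1268]
tool_rot: [-0.437, 0.557, -0.555, 0.437]
force: [-2.9, 5.1, 3.8]
finger_gap: 0.123
```

>>> apply_moves:
  motion:
    - [4,0,0.02,-0.01,0]
    - [4,0,0.04,-0.01,0]
    - [4,0,0.04,-0.01,0]

```text
t: 16.58
tcp_pos: [0.4959, 0.0226, 0.1255]
tool_rot: [-0.437, 0.557, -0.555, 0.437]
force: [-3.1, 5.0, 2.9]
finger_gap: 0.125
```

>>> apply_moves:
  motion:
    - [4,0,0.02,-0.01,0]
    - [4,0,0.04,-0.01,0]
    - [4,0,0.04,-0.01,0]

```text
t: 16.95
tcp_pos: [0.4955, 0.0227, 0.1243]
tool_rot: [-0.437, 0.557, -0.555, 0.437]
force: [-3.1, 5.2, 3.3]
finger_gap: 0.124
```

>>> apply_moves:
  motion:
    - [4,0,0.01,0,0]
    - [4,0,0.03,-0.01,0]
    - [4,0,0.03,-0.01,0]

```text
t: 17.32
tcp_pos: [0.4953, 0.0228, 0.1234]
tool_rot: [-0.437, 0.557, -0.555, 0.437]
force: [-2.5, 5.4, 3.3]
finger_gap: 0.128
```

```bash
python3 - <<'E'
from m import *
s,R=st(); print(R.T@s['force']); pics('8',['scene'])
a=cv2.imread('pics/scene_8.png')
cv2.imwrite('pics/c8.png',cv2.resize(a[175:315,210:380],None,fx=4,fy=4,interpolation=2))
E
```

```text
t 17.325 tcp [0.4953 0.0228 0.1234] F [-2.4516  5.3656  3.3428] gap 0.12785585688837484 q [-0.1807  0.5275  1.8519  0.0018  0.7648  0.0569]
x [-0.2366 -0.9716 -0.0011] y [-0.0024  0.0017 -1.    ] z [ 0.9716 -0.2366 -0.0027]
[-4.637  -3.3277 -3.6605]
```

View pics/c8.png

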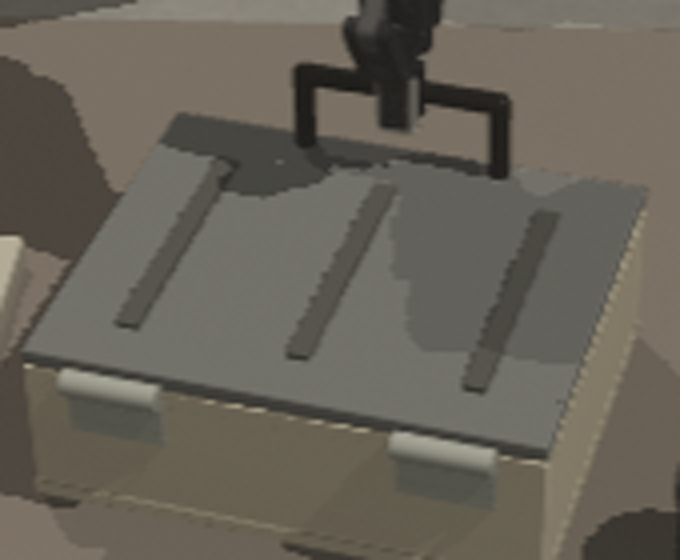

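>>> apply_moves:
  motion:
    - [4,0,0.01,0,0]
    - [4,0,0.03,-0.01,0]
    - [4,0,0.03,-0.01,0]

```text
t: 17.75
tcp_pos: [0.4951, 0.0228, 0.1226]
tool_rot: [-0.437, 0.557, -0.555, 0.437]
force: [-2.7, 5.5, 3.6]
finger_gap: 0.12
```

>>> apply_moves:
  motion:
    - [4,0,0.01,0,0]
    - [4,0,0.02,-0.01,0]
    - [4,0,0.02,-0.01,0]

```text
t: 18.12
tcp_pos: [0.4949, 0.0228, 0.1221]
tool_rot: [-0.437, 0.557, -0.555, 0.437]
force: [-2.9, 4.9, 4.5]
finger_gap: 0.129
```

>>> apply_moves:
  motion:
    - [4,0,0.01,0,0]
    - [4,0,0.02,0,0]
    - [4,0,0.02,0,0]

```text
t: 18.5
tcp_pos: [0.4948, 0.0229, 0.1216]
tool_rot: [-0.437, 0.557, -0.555, 0.437]
force: [-2.9, 6.8, 4.6]
finger_gap: 0.123
```

>>> apply_moves:
  motion:
    - [4,0,0.01,0,0]
    - [4,0,0.02,-0.01,0]
    - [4,0,0.02,-0.01,0]

```text
t: 18.88
tcp_pos: [0.4947, 0.0229, 0.1211]
tool_rot: [-0.437, 0.557, -0.555, 0.437]
force: [-3.7, 5.7, 5.5]
finger_gap: 0.126
```

>>> apply_moves:
  motion:
    - [4,0,0.01,0,0]
    - [4,0,0.02,0,0]
    - [4,0,0.02,0,0]

```text
t: 19.25
tcp_pos: [0.4946, 0.0229, 0.1206]
tool_rot: [-0.437, 0.557, -0.555, 0.437]
force: [-3.7, 6.3, 7.2]
finger_gap: 0.125
```

>>> apply_moves:
  motion:
    - [4,0,0.01,0,0]
    - [4,0,0.02,-0.01,0]
    - [4,0,0.02,-0.01,0]

```text
t: 19.62
tcp_pos: [0.4945, 0.0229, 0.1202]
tool_rot: [-0.437, 0.557, -0.555, 0.437]
force: [-2.5, 5.1, 7.4]
finger_gap: 0.119
```

>>> apply_moves:
  motion:
    - [4,0,0.01,0,0]
    - [4,0,0.015,0,0]
    - [4,0,0.015,0,0]

```text
t: 20.0
tcp_pos: [0.4944, 0.023, 0.1198]
tool_rot: [-0.437, 0.557, -0.555, 0.437]
force: [-3.6, 4.8, 8.5]
finger_gap: 0.122
```

>>> apply_moves:
  motion:
    - [4,0,0.01,0,0]
    - [4,0,0.01,0,0]
    - [4,0,0.01,0,0]

```text
t: 20.38
tcp_pos: [0.4944, 0.023, 0.1197]
tool_rot: [-0.437, 0.557, -0.555, 0.437]
force: [-4.9, 6.2, 9.7]
finger_gap: 0.125
```

>>> apply_moves:
  motion:
    - [4,0,0.01,0,0]
    - [4,0,0.01,0,0]
    - [4,0,0.01,0,0]

```text
t: 20.75
tcp_pos: [0.4944, 0.023, 0.1196]
tool_rot: [-0.437, 0.557, -0.555, 0.437]
force: [-5.2, 4.8, 12.1]
finger_gap: 0.124
```

The TCP has stopped sinking (0.1 mm per 0.3 mm commanded) and the force is climbing at 12 N on the handle, of which about 9 N is on the strip. So the lid is solid at home. I'll ease off slightly and open.

>>> apply_moves:
  motion:
    - [4,0,-0.01,0,0]
    - [4,0,-0.01,0,0]
    - [14,0,-0.01,0,0]
    - [22,0,-0.01,0,0]
    - [32,0,-0.01,0,0]
    - [38,0,-0.01,0,0]
    - [40,0,-0.01,0,0]
    - [40,0,-0.01,0,0]

```text
t: 21.75
tcp_pos: [0.4954, 0.022, 0.1192]
tool_rot: [0.437, -0.556, 0.556, -0.437]
force: [0.2, 0.0, -0.2]
finger_gap: 0.471
```

```bash
python3 - <<'E'
from m import *
s,R=st(); print(R.T@s['force']); pics('9',['wrist'])
E
```

```text
t 21.75 tcp [0.4954 0.022  0.1192] F [ 0.1646  0.0407 -0.1752] gap 0.4711177642779522 q [-0.1814  0.5344  1.8566 -0.0001  0.7505  0.057 ]
x [-0.236  -0.9717  0.0001] y [ 0.0001 -0.0001 -1.    ] z [ 0.9717 -0.236   0.0001]
[-0.0784  0.1752  0.1503]
```

View pics/wrist_9.png

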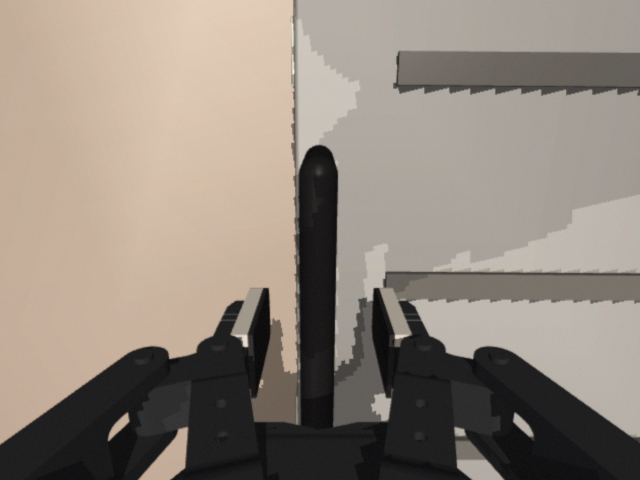

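The bar is free, centred between the open pads. Rising clear, then checking.

>>> apply_moves:
  motion:
    - [40,0,-0.3,0,0]
    - [40,0,-0.9,0,0]
    - [40,0,-1.6,0,0]
    - [40,0,-2.4,0,0]
    - [40,0,-3,0,0]
    - [40,0,-3.3,0,0]
    - [40,0,-3.3,0,0]

```text
t: 22.68
tcp_pos: [0.4956, 0.022, 0.2189]
tool_rot: [0.437, -0.555, 0.556, -0.437]
force: [0.4, 0.2, -0.0]
finger_gap: 0.467
```

```bash
python3 - <<'E'
from m import *
s,R=st(); pics('10',['scene','top','wrist'])
g=lambda k:cv2.cvtColor(cv2.imread(f'pics/scene_{k}.png'),6).astype(np.float32)
def edge(im,cols,r0,r1):
    # subpixel row of darkness-weighted centre of the black bar
    out=[]
    for c in cols:
        w=np.clip(75-im[r0:r1,c],0,None); out.append((w*np.arange(r0,r1)).sum()/w.sum())
    return np.array(out)
a0=g('1');a8=g(8);a10=g(10)
for nm,cols in(('L',range(289,296)),('R',range(322,331))):
    for k,im in(('1',a0),('8',a8),('10',a10)): print(nm,k,edge(im,cols,186,203).round(2))
# expected row shift per mm at the handle
def proj(p):
    c=manip.get_calibration('scene');E=c['extrinsics'];q=E[:3,:3].T@(np.array(p)-E[:3,3]);return c['intrinsics'][1,1]*(-q[1])/(-q[2])
print('rows per mm',proj([.497,.022,.145])-proj([.497,.022,.146]))
a=cv2.imread('pics/scene_10.png')
cv2.imwrite('pics/c10.png',cv2.resize(a[175:315,210:380],None,fx=4,fy=4,interpolation=2))
E
```

```text
t 22.675 tcp [0.4956 0.022  0.2189] F [ 0.4058  0.2336 -0.0235] gap 0.46746136119835763 q [-0.1813  0.3718  1.7651 -0.      1.0031  0.057 ]
x [-0.236  -0.9718 -0.0001] y [ 0.0016 -0.0003 -1.    ] z [ 0.9718 -0.236   0.0016]
L 1 [190.19 190.46 190.69 190.86 191.06 191.18 191.18]
L 8 [193.63 193.72 193.95 194.09 194.1  194.37 194.58]
L 10 [194.91 195.07 195.16 195.17 195.44 195.69 195.85]
R 1 [195.38 195.61 195.76 195.83 196.09 196.13 196.36 196.51 196.71]
R 8 [198.76 198.97 199.1  199.11 199.39 199.52 199.72 199.84 199.99]
R 10 [199.96 200.12 200.09 200.14 200.13 200.24 200.3  200.42 200.57]
rows per mm 0.39521515230615023
```

View pics/c10.png

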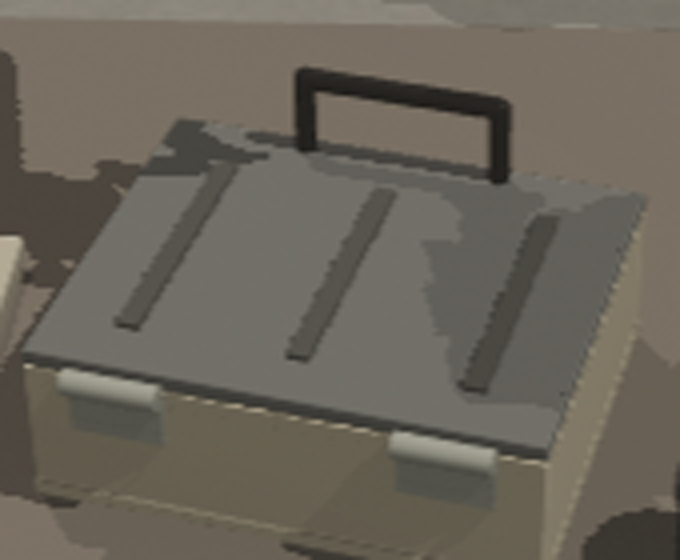

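View pics/top_10.png

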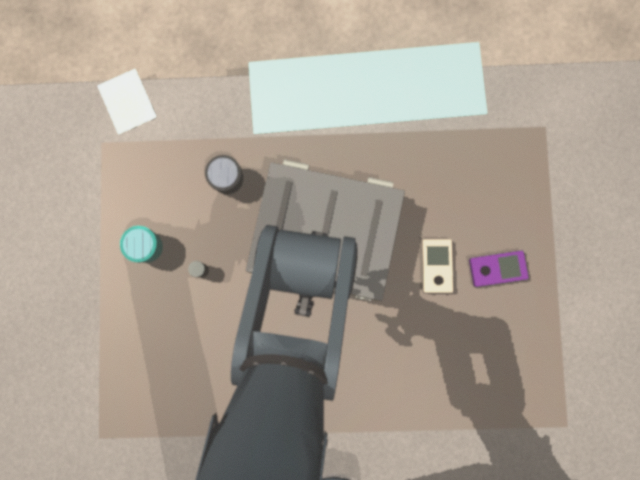

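The other objects have not moved from their first-picture pixels: can (197,269), lens (223,173) and meter (438,266). By image the lid sits about 3.2–3.8 mm below picture 8, close to home. To settle it, I'll do a light touch from above with shut fingers.

>>> apply_moves:
  motion:
    - [20,0,0,0,0]
    - [5,0,0,0,0]
    - [0,0,0.3,0,0]
    - [0,0,0.8,0,0]
    - [0,0,1.3,0,0]
    - [0,0,1.7,0,0]
    - [0,0,2.0,0,0]
    - [0,0,2.15,0,0]
    - [0,0,2.15,0,0]
  squeeze: 25

```text
t: 23.95
tcp_pos: [0.4952, 0.022, 0.1536]
tool_rot: [-0.437, 0.556, -0.556, 0.437]
force: [-0.7, -0.4, -0.5]
finger_gap: -0.003
```

>>> apply_moves:
  motion:
    - [0,0,0.03,0,0]
    - [0,0,0.06,0,0]
    - [0,0,0.06,0,0]

```text
t: 24.32
tcp_pos: [0.4954, 0.0221, 0.1521]
tool_rot: [0.437, -0.556, 0.556, -0.437]
force: [0.6, -0.5, -0.6]
finger_gap: -0.002
```

>>> apply_moves:
  motion:
    - [0,0,0.02,0,0]
    - [0,0,0.04,0,0]
    - [0,0,0.04,0,0]

```text
t: 24.7
tcp_pos: [0.4952, 0.0221, 0.1507]
tool_rot: [-0.437, 0.556, -0.556, 0.437]
force: [-0.5, -0.3, -0.6]
finger_gap: -0.004
```

>>> apply_moves:
  motion:
    - [0,0,0.02,0,0]
    - [0,0,0.04,0,0]
    - [0,0,0.04,0,0]

```text
t: 25.08
tcp_pos: [0.4953, 0.0221, 0.1495]
tool_rot: [-0.437, 0.556, -0.556, 0.437]
force: [0.4, 0.4, -0.8]
finger_gap: 0.005
```

>>> apply_moves:
  motion:
    - [0,0,0.01,0,0]
    - [0,0,0.03,0,0]
    - [0,0,0.03,0,0]

```text
t: 25.45
tcp_pos: [0.4953, 0.0221, 0.1486]
tool_rot: [-0.437, 0.556, -0.556, 0.437]
force: [0.8, -0.1, 0.4]
finger_gap: 0.003
```

>>> apply_moves:
  motion:
    - [0,0,0.01,0,0]
    - [0,0,0.02,0,0]
    - [0,0,0.02,0,0]

```text
t: 25.82
tcp_pos: [0.4953, 0.022, 0.148]
tool_rot: [-0.437, 0.556, -0.556, 0.437]
force: [-0.2, 0.6, 0.4]
finger_gap: -0.001
```

>>> apply_moves:
  motion:
    - [0,0,0.01,0,0]
    - [0,0,0.02,0,0]
    - [0,0,0.02,0,0]

```text
t: 26.2
tcp_pos: [0.4953, 0.0221, 0.1474]
tool_rot: [-0.437, 0.556, -0.556, 0.437]
force: [0.5, -0.2, -0.1]
finger_gap: -0.002
```

>>> apply_moves:
  motion:
    - [0,0,0.01,0,0]
    - [0,0,0.02,0,0]
    - [0,0,0.02,0,0]

```text
t: 26.58
tcp_pos: [0.4952, 0.0221, 0.1468]
tool_rot: [-0.437, 0.556, -0.556, 0.437]
force: [0.3, 0.4, -0.7]
finger_gap: -0.002
```

>>> apply_moves:
  motion:
    - [0,0,0.01,0,0]
    - [0,0,0.01,0,0]
    - [0,0,0.01,0,0]

```text
t: 26.95
tcp_pos: [0.4953, 0.022, 0.1467]
tool_rot: [0.437, -0.556, 0.556, -0.437]
force: [-0.2, 0.7, 0.4]
finger_gap: 0.0
```

>>> apply_moves:
  motion:
    - [0,0,0.01,0,0]
    - [0,0,0.01,0,0]
    - [0,0,0.01,0,0]

```text
t: 27.32
tcp_pos: [0.4954, 0.022, 0.1465]
tool_rot: [0.437, -0.556, 0.556, -0.437]
force: [-1.9, -0.4, 5.6]
finger_gap: 0.001
```

>>> apply_moves:
  motion:
    - [0,0,0.01,0,0]
    - [0,0,0.01,0,0]
    - [0,0,0.01,0,0]

```text
t: 27.7
tcp_pos: [0.4953, 0.0221, 0.1464]
tool_rot: [0.437, -0.556, 0.556, -0.437]
force: [-1.7, 0.1, 7.6]
finger_gap: 0.0
```

The fingers met the bar top at z = 0.1465, which is exactly the home height (85.5 + 55 + 6 mm), and it is stiff straight away. One more light 0.3 mm step to confirm, then up and away.

>>> apply_moves:
  motion:
    - [0,0,0.01,0,0]
    - [0,0,0.01,0,0]

```text
t: 27.95
tcp_pos: [0.4953, 0.0221, 0.1464]
tool_rot: [0.437, -0.556, 0.556, -0.437]
force: [-1.9, 1.2, 9.0]
finger_gap: 0.002
```

>>> apply_moves:
  motion:
    - [0,0,-0.1,0,0]
    - [0,0,-0.4,0,0]
    - [0,0,-1,0,0]
    - [0,0,-1.8,0,0]
    - [0,0,-2.5,0,0]
    - [0,0,-3,0,0]
    - [0,0,-3,0,0]
    - [0,0,-3,0,0]

```text
t: 28.95
tcp_pos: [0.4948, 0.0221, 0.2352]
tool_rot: [-0.437, 0.556, -0.556, 0.437]
force: [-0.2, -0.6, 0.3]
finger_gap: 0.002
```

```bash
python3 - <<'E'
from m import *
s,R=st(); pics('11',['scene'])
d=abs(cv2.imread('pics/scene_11.png').astype(int)-cv2.imread('pics/scene0.png')).max(2)
for n,(x0,y0,x1,y1) in dict(can=(408,236,430,268),lens=(375,280,420,332),meter=(178,230,218,274)).items(): print(n,d[y0:y1,x0:x1].mean())
E
```

```text
t 28.95 tcp [0.4948 0.0221 0.2352] F [-0.1913 -0.5638  0.2874] gap 0.0017295977253875864 q [-0.1813  0.349   1.7461 -0.      1.0475  0.057 ]
x [-0.2361 -0.9717  0.0001] y [-0.001   0.0002 -1.    ] z [ 0.9717 -0.2361 -0.001 ]
can 6.5397727272727275
lens 4.296581196581196
meter 6.26875
```

View pics/scene_11.png

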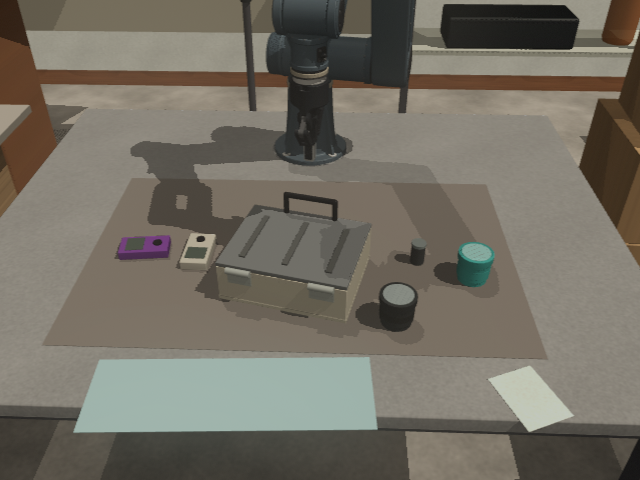

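The lid is closed, the gripper is clear, and the can (418,252), lens (398,306) and meter (199,251) have not moved. Handing in.

```bash
python3 -c "
from station import manip
print(manip.sense()['t']);print(manip.sign_off())"
```

```text
29.0
the job is handed in; nothing more can be done
None
```

The hinge holds. I lifted the lid to about 45°, let go and kept off it for more than 2.5 s, and it did not sag. I then closed it, pressed it fully home and handed the job in at 29 s, with the gripper clear of everything.

- **Opening angle:** the front corners of the lid gave about 0.74–0.75 rad, and the handle bar and arm travel gave about 0.78–0.80 rad. These disagree slightly, but all fall between about 42° and 46°.
- **Pressing home:** the handle force peaked at about 12 N in the readings taken after each step. By my estimate about 9 N of that was on the strip, so under the 16 N limit; I had no direct reading of the strip itself.
- **Fully closed:** after letting go, a light touch from above (9 N at most) met the bar at z = 0.1465 m. That is exactly the height it should have when fully home, and it did not give. The pictures alone put the lid within about 0.6 mm of home, which is why I added the touch.
- **Other objects:** the film can, lens and light meter are in the same place in the pictures as at the start.

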